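# Scrub the well of the thermostat bath

### The arm

A 7-joint arm with a two-finger parallel gripper is mounted at the origin on the work surface. World frame = base frame: x ahead of the robot, y to its left, z up, the work surface at z = 0. Lengths are in mm, angles in degrees, forces in N, time in s.
With the tool pointing down it reaches from about 350 to 900 mm from the base axis. Payload 19.9 kg.
Tool frame: the origin (TCP) lies on the centre line of the jaws, within the pads' length; the fingertips stand 11 mm ahead of it and the grasp point (between the pads) lies 8 mm behind it; z points along the fingers, y is the line along which they close (so a half turn about z gives the same grasp; the last joint's range is limited). The gripper opens to 94 mm and grips with 3 to 60 N. Pads are 16 mm wide; open, the fingers measure 119 mm over their backs; the gripper's body (75 mm by 177 mm) begins 78 mm behind the grasp point.
Start: joints at [-68.554, 23.915, -0.59, 92.452, 0.269, 63.638, -3.037], TCP at [252.439, 571.729, 216.425] pointing down, gripper open.
Joint ranges: [-161.28, 161.28], [-22.2, 115.67], [-73.04, 71.86], [3.21, 147.25], [-68.34, 248.33], [10.77, 114.83], [-161.83, 161.83]. Speed limits (degrees/s): [108.29, 108.29, 136.94, 136.94, 172.46, 172.46, 172.46].

### API

Orientations are given as a 3x3 rotation matrix whose columns are the frame's x, y, z axes.
In Python, from rig import arm gives the robot as it stands. The module is installed in compiled form; this text tells all that it offers.
- The arm moves only by the tool apply_moves, never from a script. Its argument "deltas" is text: rows parted by semicolons, each of 7 numbers parted by spaces: the shift along the tool's x, y, z normalised to -1 to 1, where 1 is 30 mm, then the turn, a rotation vector about the tool's x, y, z normalised to -1 to 1, where 1 is pi/2 rad, then the finger opening in mm, from 0 to 94. In form: dx dy dz wx wy wz grip; .... A call has 1 to 20 rows; each row shifts and turns the commanded pose from where the row before left it, along the tool's axes as they then stand; what a row does not reach is not made up. A row lasts 1/10 s, in which the tool goes at most 50 mm and 8.59 degrees, less where a joint would pass 70% of its speed; a pose out of reach is approached as far as the arm can. A call with a number of a shift or a turn outside -1 to 1 is refused whole. A call with a gripper value outside its range is refused whole. The fingers move at their own pace and stop on an object; the grip force is fixed at half the most. Time passes only in rows, so rows that do not move let the fingers close. It gives the time, the measured TCP pose, the force, the opening and the grip force at its end, in the units of the state.
- arm.get_state(): the state, without advancing time (a new reading comes with each control period).
- arm.camera(name): name is "side" or "top"; returns a dict with "image" (384x512x3 uint8, red, green, blue), "z_map" (384x512 float32, mm along the optical axis (not along the pixel's ray), 0 where there is no reading), "fx", "fy", "cx", "cy" (pixels), "k1" (the pictures are not rectified: a ray, as slopes to the right and down, at radius r is drawn at 1 + k1 r^2 times it, then the intrinsics apply), "R" (3x3) and "t" (3): a world point X has camera coordinates R X + t. Camera axes: x right, y down, z forward; pixel columns grow to the right and rows downward; lengths in mm; the calibration is good to about 2 mm. A picture is of the moment at which its call begins.
- arm.job_done(): hands the job in; it is judged then, once.
The state is a dict: "t": time; "joints": joint angles; "joint_velocities": joint speeds; "tau": joint torques, N m; "eef_pos": TCP position; "eef_rot": TCP orientation; "contact_force": force on the tool from outside, world axes, zero at the start; "ft_torque": the same for the moment, N m; "width": opening from 0.0 (shut) to 1.0 (fully open); "grasp_force": force on a finger pad.
Only numpy, scipy, OpenCV 4.12 (cv2) and the standard library are available. Lean on these libraries where they do the work, as an engineer would, in place of code of your own. Each camera call takes 0.05 s, during which the arm holds its last target. There are 200 camera calls.

### The job

Take the wide brush off its hook and scrub the steel well of the bath with it: three strokes, each pressing the bristle tip onto the well's floor for a moment, gently but enough to bend the bristles, and between the strokes drawing the brush up until about half of its bristle head or more shows above the rim, still over the well. The floor's height is not known, so feel for it and never ram it; then hang the brush back on the same hook by its eye and leave everything else standing where it is.

Things in the scene. Friction and masses are not known exactly. Their poses are not given: they have to be found in the camera images.
- brush: Wide brush, 225 mm long, 80 g, hanging upright by its eye. Origin: bristle tip (lowest end), z up the stem. Round bristle head 40 mm across, 62 mm long, lowest 10 mm tapered to 18 mm; steel stem 6 mm; 155 to 225 mm up a flat white handle, 10 mm thick (x), 30 mm wide (y), to grip from above across its width, fingers either side of eye and hook. Other brush: head 14 mm across.
- brush_tip (a point): Centre of the bristle tip of the wide brush when not pressed in; same as its origin, moves with the stem. The bristle head gives along the stem like a spring, about 0.9 N per mm, at most 18 mm.
- brush_eye (a point): Centre of the upper edge of the wide brush's eye, 216 mm above the tip: the edge that rests on the hook. The eye is a see-through slot along the brush's x, 18 mm wide (y), from 190 to 216 mm above the tip.
- stand: Stand of the wide brush (fixed): grey base 90 x 90 x 12 mm, origin under its centre, steel post 12 mm thick, 268 mm tall at the centre. A 7 mm thick hook rod runs from the post along the stand's own -x, its centre line 250 mm high, to 50 mm from the post, then turns up: its end is 262 mm high, 58 mm from the post.
- stand_seat (a point): Top of the hook rod of the wide brush's stand where the eye's upper edge rests: 34 mm from the post axis along the stand's -x, height 253.5 mm. Axes as the stand's. To get off, the eye must be raised about 14 mm and drawn along -x past the upturned end.
- stand2: The other, equal stand (fixed), on which the thin brush hangs; the two stands and the bath may stand in any order from left to right.
- bath: Thermostat bath (fixed): white box 180 (x) x 130 (y) x 110 mm tall with a deep round steel well. Origin under the centre of the box, front panel to its -x.
- well_rim (a point): Centre of the mouth of the steel well: 30 mm from the bath's centre along its +x, at rim height 120 mm. The well is upright, inner diameter 54 mm, its tube wall 4 mm thick, rim 10 mm proud of the box. Its flat floor is a height-adjustable plate that lies anywhere from 68 to 98 mm below the rim; the height is not reported and must be felt.
- thin_brush: The thin brush, built and hanging like the wide one but with a bristle head of 14 mm diameter; leave it where it hangs. Origin at its bristle tip.
- vial: Bystander, loose; origin at the centre of its underside. Small glass vial, 28 mm diameter, 50 mm tall, behind the wide brush's stand.
- pot: Bystander, loose; origin at the centre of its underside. Clear specimen pot with red cap, 44 mm diameter, 55 mm tall, behind the bath.
- pipette: Bystander, loose: a pipette lying on the table along its y axis, 250 mm long, 26 mm thick; origin under its white body.
- beaker: Bystander, loose; origin at the centre of its underside. Glass beaker 70 mm diameter, 80 mm tall.

How it is judged:
By the outcome, as a careful person would: the job done as asked, in the order asked, and still so for the second after the job is handed in, with the robot touching nothing.
It also fails if it takes over 72 s, if anything falls off the work surface, if the arm or the gripper's body presses on something with over 40 N, if the wrist force passes 120 N, or if a joint passes its speed limit or range.

## Working session

There is one attempt and no reset: what is moved stays moved. The work goes in short steps, Python scripts to look and compute and a tool call to move; the robot and the scene stay as the last step left them, time stands still between calls to the robot, and variables do not carry over. Pictures are saved under pics/ and viewed, at most 10 in all, crops included, and the job is handed in when it is done.

Besides the shell and the picture viewer there is one more tool, called after "Request:" by a JSON object that holds its "api" and its "payload", one argument or row to a line. apply_moves: Moves the arm, as the interface text tells. Its arguments: {"type":"object","properties":{"deltas":{"type":"string"}},"required":["deltas"]}

```bash
mkdir -p pics; cat > h.py <<'E'
import numpy as np, cv2
from rig import arm
np.set_printoptions(precision=2,suppress=True)
def shot(n,tag):
    c=arm.camera(n); cv2.imwrite(f'pics/{tag}.png',cv2.cvtColor(c['image'],cv2.COLOR_RGB2BGR)); np.savez(f'{tag}.npz',**c); return c
def cloud(c):
    K=np.array([[c['fx'],0,c['cx']],[0,c['fy'],c['cy']],[0,0,1.]])
    h,w=c['z_map'].shape; uv=np.stack(np.meshgrid(np.arange(w),np.arange(h)),-1).reshape(-1,1,2).astype(float)
    n=cv2.undistortPoints(uv,K,np.array([float(c['k1']),0,0,0])).reshape(h,w,2)
    z=c['z_map'].astype(float); P=np.dstack([n*z[...,None],z])
    X=(P-np.asarray(c['t']))@np.asarray(c['R'])
    X[z<=0]=np.nan; return X,n
def onz(c,n,u,v,h):
    R=np.asarray(c['R']);o=-R.T@np.asarray(c['t']);d=R.T@np.array([*n[v,u],1.]);return o+d*(h-o[2])/d[2]
E
python3 - <<'E'
from h import *
for n in('side','top'):
    c=shot(n,n+'0'); print(n,c['fx'],c['fy'],c['cx'],c['cy'],c['k1'],'campos',-np.asarray(c['R']).T@c['t'],np.asarray(c['R']))
s=arm.get_state(); print(s['eef_pos'],s['eef_rot'],s['contact_force'],s['width'],s['t'])
E
```

```text
side 365.6909658922645 365.6909658922645 263.3269767395927 191.70114947467292 -0.09363658822717728 campos [ 396.13 -537.73  709.93] [[ 0.94 -0.34  0.  ]
 [-0.23 -0.64 -0.73]
 [ 0.25  0.69 -0.68]]
top 424.44592343437404 424.44592343437404 253.90612195253365 191.4661427637449 -0.08931358325466505 campos [ 519.48   15.1  1198.88] [[ 0.01 -1.   -0.  ]
 [-1.   -0.01 -0.08]
 [ 0.08  0.   -1.  ]]
[252.3  571.44 215.88] [[-0.91  0.4  -0.  ]
 [ 0.4   0.91 -0.  ]
 [-0.   -0.   -1.  ]] [-0.01 -0.29  0.32] 0.9987557602761206 0.1
```

View pics/side0.png

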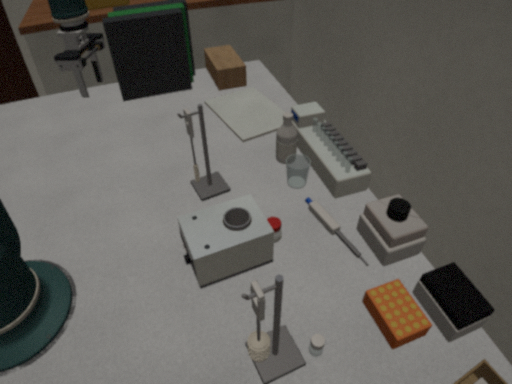

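View pics/top0.png

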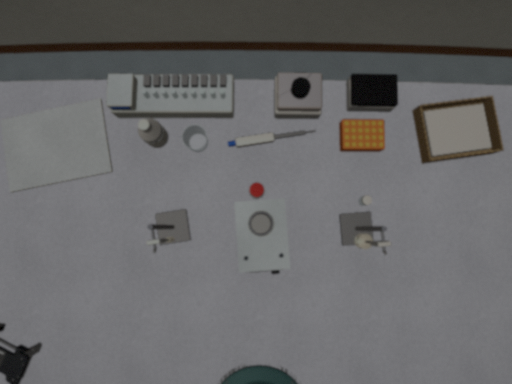

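The side view shows the wide brush (head at about (260,345)) on the near stand (post 278,280–345), the bath's well at (237,217), and the thin brush at (190,130). The top view has the wide stand's base at (357,229), its post top near (384,229), and the well at (261,223).

```bash
python3 - <<'E'
from h import *
S=dict(np.load('side0.npz'));T=dict(np.load('top0.npz'))
a=cv2.resize(cv2.imread('pics/top0.png')[200:275,330:405],None,fx=5,fy=5,interpolation=2)
b=cv2.resize(cv2.imread('pics/side0.png')[265:384,230:330],None,fx=4,fy=4,interpolation=2)
h=max(a.shape[0],b.shape[0]);o=np.zeros((h,a.shape[1]+b.shape[1],3),np.uint8);o[:a.shape[0],:a.shape[1]]=a;o[:b.shape[0],a.shape[1]:]=b
cv2.imwrite('pics/crop1.png',np.clip(o*1.5,0,255).astype(np.uint8))
for nm,C in(('top',T),('side',S)):
    X,n=cloud(C); img=C['image'].astype(int)
    roi=np.zeros(X.shape[:2],bool)
    if nm=='top': rs,rb,rw=(200,275,330,405),(200,260,330,385),(185,290,220,300)
    else: rs,rb,rw=(265,384,230,330),(320,384,240,310),(195,285,170,280)
    def sub(r): 
        m=np.zeros(X.shape[:2],bool);m[r[0]:r[1],r[2]:r[3]]=1;return m
    Z=X[...,2]
    print(nm,'table z',np.nanmedian(Z[250:300,100:200]))
    m=sub(rb)&(Z>6)&(Z<20); p=X[m]; print(' base rect',m.sum(),cv2.minAreaRect(p[:,:2].astype(np.float32)),np.median(p[:,2]))
    for lo,hi in((30,90),(90,150),(150,200),(200,225),(225,245),(245,262),(262,290)):
        m=sub(rs)&(Z>lo)&(Z<hi); p=X[m]
        if len(p): print('  z',lo,hi,len(p),np.median(p,0),np.percentile(p,5,0),np.percentile(p,95,0))
    m=sub(rw)&(Z>100)&(Z<116); p=X[m]; print(' bath',m.sum(),cv2.minAreaRect(p[:,:2].astype(np.float32)),np.median(p,0))
    m=sub(rw)&(Z>116)&(Z<135);p=X[m]; print(' rim',m.sum(),cv2.minEnclosingCircle(p[:,:2].astype(np.float32)) if len(p) else '',np.median(p,0))
    m=sub(rw)&(Z<100)&(Z>10);q=X[m&(np.hypot(X[...,0]-np.median(p[:,0]),X[...,1]-np.median(p[:,1]))<22)] if len(p) else []
    print(' in well',len(q), np.percentile(q[:,2],[0,10,50]) if len(q) else '')
E
```

```text
top table z -0.5086433487352278
 base rect 804 ((529.5513916015625, -276.9330749511719), (117.8506088256836, 132.26657104492188), 80.7952651977539) 11.599711482934662
  z 30 90 117 [ 515.79 -265.95   55.76] [ 471.39 -298.79   41.52] [ 594.76 -253.81   86.44]
  z 90 150 188 [ 487.36 -268.77   96.47] [ 467.53 -284.66   92.7 ] [ 518.56 -256.44  133.75]
  z 150 200 25 [ 516.22 -265.37  173.94] [ 488.   -269.41  152.78] [ 521.11 -262.13  197.89]
  z 200 225 32 [ 500.15 -263.4   210.14] [ 480.4  -274.26  201.63] [ 521.08 -255.93  221.49]
  z 225 245 31 [ 491.45 -262.97  234.6 ] [ 480.25 -284.28  226.15] [ 519.93 -256.17  242.67]
  z 245 262 99 [ 487.9  -270.31  254.28] [ 465.76 -282.58  248.77] [ 518.81 -257.21  261.55]
  z 262 290 65 [ 488.   -270.23  264.57] [ 481.34 -282.13  262.14] [ 520.62 -258.93  268.42]
 bath 3116 ((499.3130798339844, -1.8152847290039062), (180.79092407226562, 130.50625610351562), 4.659898281097412) [486.55  -3.6  109.81]
 rim 108 ((514.5048217773438, 11.434739112854004), 48.751441955566406) [525.82   0.69 119.9 ]
 in well 201 [27.25 29.15 31.99]
side table z -0.12
[... 341 characters left out ...]
200 167 [ 513.45 -273.22  178.15] [ 479.82 -285.49  153.05] [ 521.38 -267.9   198.75]
  z 200 225 176 [ 485.6  -273.64  213.  ] [ 478.4  -286.1   201.82] [ 520.35 -265.    224.48]
  z 225 245 144 [ 485.68 -273.72  233.48] [ 478.93 -286.16  225.46] [ 520.16 -262.57  244.15]
  z 245 262 342 [ 484.48 -273.24  254.4 ] [ 464.53 -285.39  247.43] [ 516.94 -260.7   261.63]
  z 262 290 100 [ 514.54 -270.73  265.93] [ 480.3  -282.9   262.08] [ 522.27 -263.18  268.39]
 bath 3533 ((498.5588073730469, -0.601806640625), (181.86866760253906, 134.24493408203125), 5.240602016448975) [486.43 -15.3  109.69]
 rim 158 ((528.3883056640625, 1.8866634368896484), 32.511653900146484) [528.65  -1.07 119.3 ]
 in well 0
```

View pics/crop1.png

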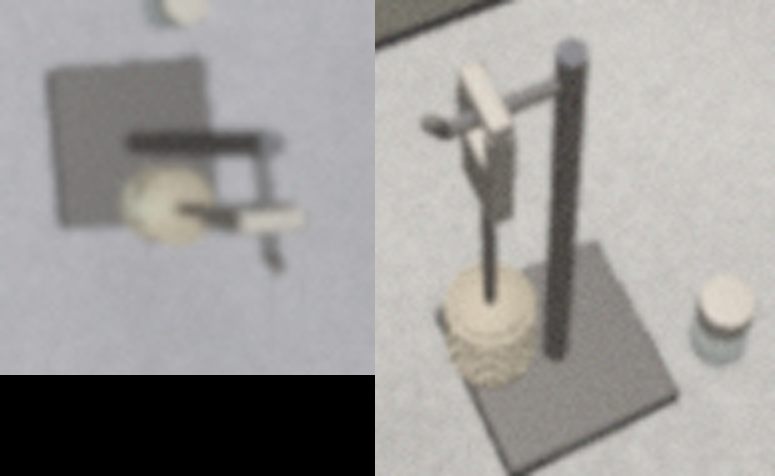

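The crop shows the white handle hanging across the hook rod (top view about (272,218) in the crop, rod running down to its upturned end at (275,265)). The hook points to world −x with a slight yaw. One more refinement.

```bash
python3 - <<'E'
from h import *
S=dict(np.load('side0.npz'));T=dict(np.load('top0.npz'))
for nm,C,r in(('top',T,(200,275,330,405)),('side',S,(265,384,230,330))):
    X,n=cloud(C); I=C['image'].astype(int); m0=np.zeros(X.shape[:2],bool);m0[r[0]:r[1],r[2]:r[3]]=1
    Z=X[...,2];br=I.sum(2)
    h=m0&(Z>255)&(br>(300 if nm=='top' else 300))&(X[...,0]<503)&(X[...,0]>474)
    p=X[h]; print(nm,'handle top',len(p),p.mean(0),'rect',cv2.minAreaRect(p[:,:2].astype(np.float32)),'zmax',np.percentile(p[:,2],95), 'bright',np.median(br[h]))
    q=m0&(Z>60)&(Z<268)&(X[...,0]>507)&(X[...,0]<530)&(X[...,1]<-250); p=X[q];print(' post',len(p),p[:,:2].mean(0),np.percentile(p[:,:2],[10,90],axis=0).ravel())
    q=m0&(Z>264)&(X[...,0]>505); print(' post top',q.sum(),X[q].mean(0))
    q=m0&(Z>243)&(Z<258)&(abs(X[...,1]+270)<12)&(br<300)&(X[...,0]<512); p=X[q]
    if len(p)>4: print(' rod',len(p),np.polyfit(p[:,0],p[:,1],1),'xmin',p[:,0].min(),[ (a,p[(abs(p[:,0]-a)<4),1].mean()) for a in(465,475,500,508)])
    q=m0&(Z>255)&(X[...,0]<472); print(' hook end',q.sum(),X[q].mean(0) if q.any() else '')
    q=m0&(Z>20)&(Z<103)&(abs(X[...,0]-487)<30)&(abs(X[...,1]+271)<30)&(br>280);p=X[q]; print(' head',len(p),np.percentile(p,[2,98],axis=0))
    # base: dark grey pixels cast on z=12 plane
    q=(m0&(Z>7)&(Z<16)).astype(np.uint8); q=cv2.morphologyEx(q,cv2.MORPH_OPEN,np.ones((3,3))); k,l,st,_=cv2.connectedComponentsWithStats(q); j=1+np.argmax(st[1:,4]);p=X[l==j];print(' base',len(p),cv2.minAreaRect(p[:,:2].astype(np.float32)))
    q=m0&(Z>262)
E
```

```text
top handle top 56 [ 484.97 -272.26  262.49] rect ((485.78271484375, -271.7439270019531), (29.1820125579834, 9.02396011352539), 89.8463363647461) zmax 265.1471761907691 bright 361.5
 post 123 [ 516.4  -265.66] [ 511.85 -268.8   521.08 -263.12]
 post top 26 [ 516.66 -268.81  267.2 ]
 rod 48 [   0.1  -319.55] xmin 465.48015098290426 [(465, np.float64(-271.2959758637882)), (475, np.float64(-272.8569196434861)), (500, np.float64(-269.5538717587252)), (508, np.float64(-269.1009923897969))]
 hook end 12 [ 465.41 -273.61  259.46]
 head 197 [[ 465.97 -285.74   58.72]
 [ 502.68 -253.59  101.14]]
 base 630 ((518.705078125, -270.0769348144531), (88.82548522949219, 91.41102600097656), 5.978453159332275)
side handle top 119 [ 483.8  -271.84  261.37] rect ((483.8609924316406, -271.0927429199219), (9.634349822998047, 29.1693115234375), 6.4363579750061035) zmax 262.94354624891173 bright 409.0
 post 522 [ 516.   -271.95] [ 512.11 -274.21  520.94 -268.34]
 post top 57 [ 517.32 -269.05  267.02]
 rod 118 [   0.05 -296.62] xmin 460.16818491789115 [(465, np.float64(-275.25351035485727)), (475, np.float64(-269.9549525039981)), (500, np.float64(-271.3341384511095)), (508, np.float64(-270.95507148246634))]
 hook end 29 [ 463.52 -274.11  259.4 ]
 head 547 [[ 464.49 -290.28   53.06]
 [ 500.91 -254.21   99.14]]
 base 1337 ((517.1926879882812, -268.715576171875), (90.11634826660156, 89.51822662353516), 5.250652313232422)
```

Request:
{"api": "apply_moves", "payload": {
  "deltas": "0 0 -1 0 0 0.0937 94;0 0 -1 0 0 0.0937 94;0 0 -1 0 0 0.0937 94;0 0 -1 0 0 0.0937 94;0 0 -1 0 0 0.0937 94;0 0 -1 0 0 0.0937 94;0 0 0 0 0 0.0937 94;0 0 0 0 0 0.0937 94;0 0 0 0 0 0.0937 94;0 0 0 0 0 0.0937 94;0 0 0 0 0 0.0937 94;0 0 0 0 0 0.0937 94;0 0 0 0 0 0.0937 94;0 0 0 0 0 0.0937 94;0 0 0 0 0 0.0937 94;0 0 0 0 0 0.0937 94;0 0 0 0 0 0.0937 94;0 0 0 0 0 0.0937 94"
}}

```text
t: 1.9
eef_pos: [252.3, 571.6, 396.1]
eef_rot: [[0.998, 0.07, -0.0], [0.07, -0.998, -0.001], [-0.0, 0.001, -1.0]]
contact_force: [-0.3, -0.6, 0.1]
width: 1.005
grasp_force: 0.0
```

Request:
{"api": "apply_moves", "payload": {
  "deltas": "0 0 0 0 0 -0.0144 94;0.176 0.99 0 0 0 0 94;0.176 0.99 0 0 0 0 94;0.176 0.99 0 0 0 0 94;0.176 0.99 0 0 0 0 94;0.176 0.99 0 0 0 0 94;0.176 0.99 0 0 0 0 94;0.176 0.99 0 0 0 0 94;0.176 0.99 0 0 0 0 94;0.176 0.99 0 0 0 0 94;0.176 0.99 0 0 0 0 94;0.176 0.99 0 0 0 0 94;0.176 0.99 0 0 0 0 94;0.176 0.99 0 0 0 0 94;0.176 0.99 0 0 0 0 94;0.176 0.99 0 0 0 0 94;0.176 0.99 0 0 0 0 94;0.176 0.99 0 0 0 0 94;0.176 0.99 0 0 0 0 94;0.176 0.99 0 0 0 0 94"
}}

```text
t: 3.9
eef_pos: [408.2, 18.8, 396.5]
eef_rot: [[0.994, 0.106, 0.0], [0.106, -0.994, 0.0], [0.0, -0.0, -1.0]]
contact_force: [0.6, 0.9, -0.5]
width: 0.999
grasp_force: 0.0
```

Request:
{"api": "apply_moves", "payload": {
  "deltas": "0.176 0.99 0 0 0 0 94;0.176 0.99 0 0 0 0 94;0.176 0.99 0 0 0 0 94;0.176 0.99 0 0 0 0 94;0.176 0.99 0 0 0 0 94;0.176 0.99 0 0 0 0 94;0.176 0.99 0 0 0 0 94;0.176 0.99 0 0 0 0 94;0.176 0.99 0 0 0 0 94;0.176 0.99 0 0 0 0 94;0 0 0 0 0 0 94;0 0 0 0 0 0 94"
}}

```text
t: 5.1
eef_pos: [486.1, -260.2, 397.2]
eef_rot: [[0.995, 0.101, -0.001], [0.101, -0.995, -0.0], [-0.001, 0.0, -1.0]]
contact_force: [-0.1, 0.1, -0.1]
width: 1.001
grasp_force: 0.0
```

Request:
{"api": "apply_moves", "payload": {
  "deltas": "-0.1 0.385 0 0 0 0 94;0 0 0.87 0 0 0.0056 94;0 0 0.87 0 0 0 94;0 0 0.87 0 0 0 94;0 0 0.87 0 0 0 94;0 0 0.87 0 0 0 94;0 0 0.87 0 0 0 94;0 0 0.87 0 0 0 94;0 0 0 0 0 0 94"
}}

```text
t: 6.0
eef_pos: [484.2, -268.6, 212.8]
eef_rot: [[0.995, 0.095, -0.003], [0.095, -0.995, 0.002], [-0.003, -0.002, -1.0]]
contact_force: [0.8, -0.1, 0.7]
width: 1.001
grasp_force: 0.0
```

```bash
python3 - <<'E'
from h import *
s=arm.get_state();print(s['eef_pos'],s['eef_rot'])
S=shot('side','side1');T=shot('top','top1')
a=cv2.resize(cv2.imread('pics/top1.png')[190:280,320:420],None,fx=4,fy=4,interpolation=2)
b=cv2.resize(cv2.imread('pics/side1.png')[225:384,230:330],None,fx=3.6,fy=3.6,interpolation=2)
o=np.zeros((max(a.shape[0],b.shape[0]),a.shape[1]+b.shape[1],3),np.uint8);o[:a.shape[0],:a.shape[1]]=a;o[:b.shape[0],a.shape[1]:]=b
cv2.imwrite('pics/crop2.png',np.clip(o*1.5,0,255).astype(np.uint8))
E
```

```text
[ 484.16 -268.58  212.76] [[ 1.    0.09 -0.  ]
 [ 0.09 -1.    0.  ]
 [-0.   -0.   -1.  ]]
```

View pics/crop2.png

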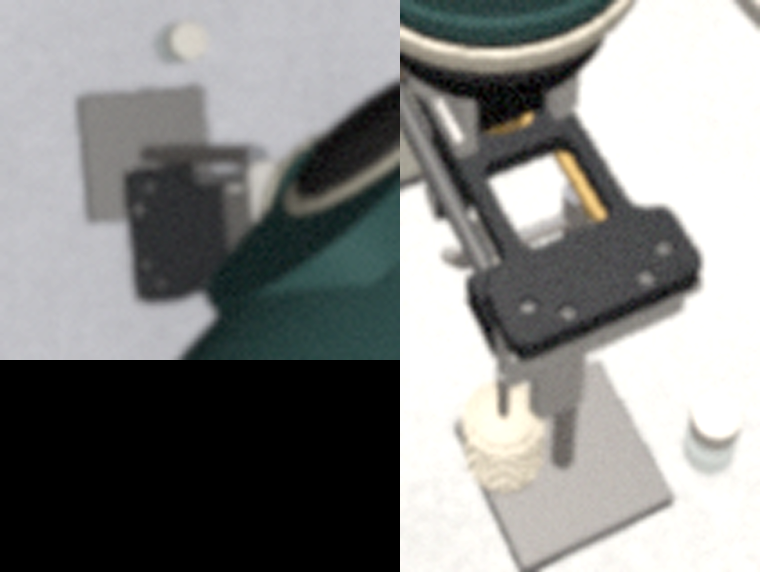

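The picture shows the two fingers either side of the handle (near finger at crop (560,380)), below the hook and clear of the post. I'll centre in y and then close.

Request:
{"api": "apply_moves", "payload": {
  "deltas": "0 0.113 0 0 0 0 94;0 0 0 0 0 0 60;0 0 0 0 0 0 40;0 0 0 0 0 0 34;0 0 0 0 0 0 10;0 0 0 0 0 0 10;0 0 0 0 0 0 10;0 0 0 0 0 0 10;0 0 0 0 0 0 10"
}}

```text
t: 7.0
eef_pos: [485.0, -274.5, 214.8]
eef_rot: [[0.996, 0.09, -0.0], [0.09, -0.996, 0.0], [-0.0, -0.0, -1.0]]
contact_force: [0.1, 0.9, -0.0]
width: 0.354
grasp_force: 0.2
```

Request:
{"api": "apply_moves", "payload": {
  "deltas": "0 -0.06 0 0 0 0 10;0 0 0 0 0 0 10;0 0 0 0 0 0 10;0 0 0 0 0 0 10;0 0 0 0 0 0 10"
}}

```text
t: 7.5
eef_pos: [484.9, -272.7, 214.9]
eef_rot: [[0.996, 0.09, -0.0], [0.09, -0.996, 0.0], [-0.0, -0.0, -1.0]]
contact_force: [-1.0, 0.9, 0.4]
width: 0.317
grasp_force: 30.0
```

Request:
{"api": "apply_moves", "payload": {
  "deltas": "0 0 -0.15 0 0 0 10;0 0 -0.16 0 0 0 10;0 0 -0.16 0 0 0 10;0 0 0 0 0 0 10;0 0 0 0 0 0 10"
}}

```text
t: 8.0
eef_pos: [484.9, -272.8, 229.1]
eef_rot: [[0.996, 0.09, 0.0], [0.09, -0.996, -0.0], [0.0, 0.0, -1.0]]
contact_force: [0.3, 0.9, -0.8]
width: 0.318
grasp_force: 30.0
```

Raised 14.2 mm and fz is about −0.8 N (the brush's weight). Next I draw it along −x.

Request:
{"api": "apply_moves", "payload": {
  "deltas": "-0.2 0 0 0 0 0 10;-0.3 0 0 0 0 0 10;-0.3 0 0 0 0 0 10;-0.3 0 0 0 0 0 10;-0.3 0 0 0 0 0 10;-0.3 0 0 0 0 0 10;-0.3 0 0 0 0 0 10;0 0 0 0 0 0 10;0 0 0 0 0 0 10"
}}

```text
t: 8.9
eef_pos: [425.3, -278.0, 229.1]
eef_rot: [[0.996, 0.09, 0.0], [0.09, -0.996, 0.0], [0.0, -0.0, -1.0]]
contact_force: [0.9, -0.0, -0.8]
width: 0.319
grasp_force: 30.0
```

```bash
python3 - <<'E'
from h import *
s=arm.get_state();print(s['eef_pos'],s['contact_force'])
S=shot('side','side2')
cv2.imwrite('pics/crop3.png',np.clip(cv2.resize(cv2.imread('pics/side2.png')[215:384,200:340],None,fx=3.5,fy=3.5,interpolation=2)*1.5,0,255).astype(np.uint8))
E
```

```text
[ 425.31 -278.01  229.1 ] [ 0.9  -0.03 -0.84]
```

View pics/crop3.png

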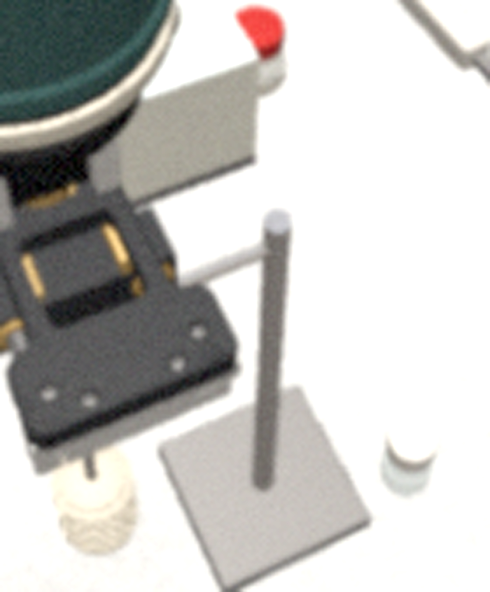

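The brush is off the hook and held plumb, with its head at crop (95,500), and the stand hasn't moved. I'll lift it and carry it to above the well.

Request:
{"api": "apply_moves", "payload": {
  "deltas": "0 0 -0.98 0 0 0 10;0 0 -0.98 0 0 0 10;0 0 -0.98 0 0 0 10;0 0 -0.98 0 0 0 10;0.427 -0.897 0 0 0 0 10;0.427 -0.897 0 0 0 0 10;0.427 -0.897 0 0 0 0 10;0.427 -0.897 0 0 0 0 10;0.427 -0.897 0 0 0 0 10;0.427 -0.897 0 0 0 0 10;0.427 -0.897 0 0 0 0 10;0.427 -0.897 0 0 0 0 10;0.427 -0.897 0 0 0 0 10;0.427 -0.897 0 0 0 0 10;0 0 0 0 0 0 10;0 0 0 0 0 0 10"
}}

```text
t: 10.55
eef_pos: [528.7, 1.7, 346.3]
eef_rot: [[0.996, 0.091, -0.001], [0.091, -0.996, -0.001], [-0.001, 0.001, -1.0]]
contact_force: [-0.7, -0.5, -1.1]
width: 0.316
grasp_force: 30.0
```

```bash
python3 - <<'E'
from h import *
s=arm.get_state();p=s['eef_pos'];print(p,s['eef_rot'],s['contact_force'])
for n in('side','top'):
    C=shot(n,n+'3');X,_=cloud(C);D=np.hypot(X[...,0]-p[0],X[...,1]-p[1]);Z=X[...,2];br=C['image'].astype(int).sum(2)
    o=-np.asarray(C['R']).T@C['t']
    for lo,hi in((150,165),(165,180),(180,195),(195,210),(210,225),(225,240),(240,300),(300,330)):
        m=(D<35)&(Z>lo)&(Z<hi);q=X[m]
        if len(q)>3:print(n,lo,hi,len(q),q.mean(0),np.percentile(q[:,:2],[3,97],axis=0).ravel())
    m=(abs(Z-120)<4)&(np.hypot(X[...,0]-528,X[...,1]-1)<40);q=X[m];print('rim',len(q),cv2.minEnclosingCircle(q[:,:2].astype(np.float32)) if len(q)>5 else '')
cv2.imwrite('pics/crop4.png',np.clip(cv2.resize(cv2.imread('pics/side3.png')[100:290,150:320],None,fx=3.1,fy=3.1,interpolation=2)*1.5,0,255).astype(np.uint8))
E
```

```text
[528.71   1.74 346.32] [[ 1.    0.09 -0.  ]
 [ 0.09 -1.   -0.  ]
 [-0.    0.   -1.  ]] [-0.66 -0.54 -1.08]
side 165 180 21 [524.66 -11.81 178.69] [511.08 -16.1  541.06  -2.85]
side 180 195 84 [524.93 -11.82 188.35] [508.84 -18.22 546.35   0.38]
side 195 210 111 [523.87 -11.99 202.38] [508.92 -18.41 543.42   1.45]
side 210 225 107 [525.21 -11.16 218.08] [508.92 -17.4  545.03   7.27]
side 225 240 189 [526.93  -1.63 228.51] [511.1  -14.89 544.65  15.65]
side 240 300 77 [527.72   0.14 271.25] [525.24  -2.18 530.67   2.62]
side 300 330 42 [527.11  -2.8  316.83] [522.95 -13.01 532.45   8.51]
rim 162 ((529.0165405273438, 1.9101303815841675), 31.75958251953125)
rim 0
```

View pics/crop4.png

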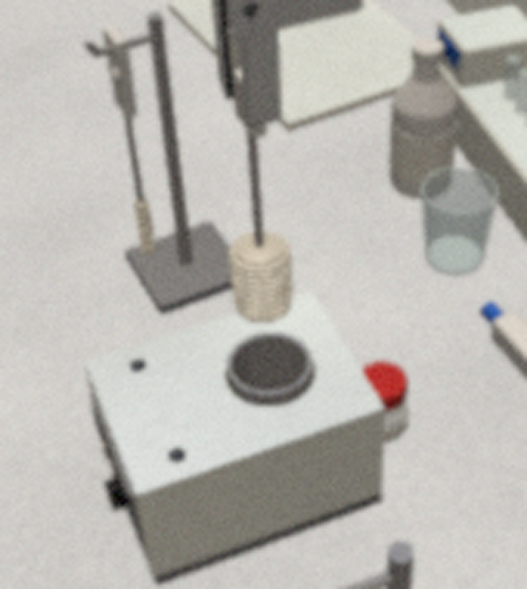

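The brush is plumb above the well, head at crop (262,280) and rim at (270,367), about 1 mm off centre. I'll nudge it and go down into the mouth.

Request:
{"api": "apply_moves", "payload": {
  "deltas": "0.027 -0.02 0 0 0 0 10;0 0 0.4 0 0 0 10;0 0 0.4 0 0 0 10;0 0 0.4 0 0 0 10;0 0 0.4 0 0 0 10;0 0 0.4 0 0 0 10;0 0 0.4 0 0 0 10;0 0 0 0 0 0 10;0 0 0 0 0 0 10"
}}

```text
t: 11.55
eef_pos: [529.4, 1.8, 274.5]
eef_rot: [[0.996, 0.089, -0.0], [0.089, -0.996, -0.0], [-0.0, 0.0, -1.0]]
contact_force: [0.7, -0.2, -1.0]
width: 0.321
grasp_force: 30.0
```

Request:
{"api": "apply_moves", "payload": {
  "deltas": "0 0 0.3 0 0 0 10;0 0 0.3 0 0 0 10;0 0 0.3 0 0 0 10;0 0 0.3 0 0 0 10;0 0 0 0 0 0 10;0 0 0 0 0 0 10"
}}

```text
t: 12.15
eef_pos: [529.3, 1.9, 238.5]
eef_rot: [[0.996, 0.089, -0.0], [0.089, -0.996, -0.0], [-0.0, 0.0, -1.0]]
contact_force: [-0.5, -0.3, -0.5]
width: 0.317
grasp_force: 30.0
```

Request:
{"api": "apply_moves", "payload": {
  "deltas": "0 0 0.1 0 0 0 10;0 0 0.1 0 0 0 10;0 0 0.1 0 0 0 10;0 0 0 0 0 0 10"
}}

```text
t: 12.55
eef_pos: [529.1, 2.1, 229.2]
eef_rot: [[0.996, 0.09, -0.001], [0.09, -0.996, -0.0], [-0.001, 0.0, -1.0]]
contact_force: [-0.4, 0.2, -0.7]
width: 0.319
grasp_force: 30.0
```

Request:
{"api": "apply_moves", "payload": {
  "deltas": "0 0 0.1 0 0 0 10;0 0 0.07 0 0 0 10;0 0 0 0 0 0 10"
}}

```text
t: 12.85
eef_pos: [529.2, 2.0, 224.2]
eef_rot: [[0.996, 0.09, -0.001], [0.09, -0.996, -0.0], [-0.001, 0.0, -1.0]]
contact_force: [0.2, 0.0, -1.0]
width: 0.317
grasp_force: 30.0
```

Request:
{"api": "apply_moves", "payload": {
  "deltas": "0 0 0.1 0 0 0 10;0 0 0.07 0 0 0 10;0 0 0 0 0 0 10"
}}

```text
t: 13.15
eef_pos: [529.1, 2.0, 219.0]
eef_rot: [[0.996, 0.09, -0.001], [0.09, -0.996, -0.0], [-0.001, 0.0, -1.0]]
contact_force: [0.6, -0.2, -1.4]
width: 0.315
grasp_force: 30.0
```

Tip at about 41.6 with no contact yet.

Request:
{"api": "apply_moves", "payload": {
  "deltas": "0 0 0.1 0 0 0 10;0 0 0.07 0 0 0 10;0 0 0 0 0 0 10"
}}

```text
t: 13.45
eef_pos: [529.1, 2.0, 213.9]
eef_rot: [[0.996, 0.09, -0.001], [0.09, -0.996, -0.0], [-0.001, 0.0, -1.0]]
contact_force: [0.6, 0.6, -0.3]
width: 0.313
grasp_force: 30.0
```

Request:
{"api": "apply_moves", "payload": {
  "deltas": "0 0 0.07 0 0 0 10;0 0 0.07 0 0 0 10;0 0 0 0 0 0 10"
}}

```text
t: 13.75
eef_pos: [529.2, 2.0, 209.8]
eef_rot: [[0.996, 0.09, -0.0], [0.09, -0.996, -0.0], [-0.0, 0.0, -1.0]]
contact_force: [-0.0, -0.0, -0.7]
width: 0.315
grasp_force: 30.0
```

Request:
{"api": "apply_moves", "payload": {
  "deltas": "0 0 0.07 0 0 0 10;0 0 0.07 0 0 0 10;0 0 0 0 0 0 10"
}}

```text
t: 14.05
eef_pos: [529.4, 2.0, 205.7]
eef_rot: [[0.996, 0.09, -0.0], [0.09, -0.996, -0.0], [-0.0, 0.0, -1.0]]
contact_force: [0.6, 0.5, 2.4]
width: 0.317
grasp_force: 30.0
```

Contact: the force rose by about 3.2 N, so the floor meets the tip at TCP z ≈ 209 (floor about 32 mm high). I'll press slightly more and hold.

Request:
{"api": "apply_moves", "payload": {
  "deltas": "0 0 0.08 0 0 0 10;0 0 0 0 0 0 10;0 0 0 0 0 0 10;0 0 0 0 0 0 10;0 0 0 0 0 0 10"
}}

```text
t: 14.55
eef_pos: [529.3, 2.0, 203.5]
eef_rot: [[0.996, 0.09, -0.0], [0.09, -0.996, 0.0], [-0.0, -0.0, -1.0]]
contact_force: [-0.3, -0.6, 5.1]
width: 0.316
grasp_force: 30.0
```

First stroke done (5.9 N). I'll draw up, then do strokes two and three, each ending with a slow approach.

Request:
{"api": "apply_moves", "payload": {
  "deltas": "0 0 -0.2 0 0 0 10;0 0 -0.45 0 0 0 10;0 0 -0.45 0 0 0 10;0 0 -0.45 0 0 0 10;0 0 -0.45 0 0 0 10;0 0 -0.45 0 0 0 10;0 0 -0.1 0 0 0 10;0 0 0 0 0 0 10;0 0 0 0 0 0 10;0 0 0 0 0 0 10"
}}

```text
t: 15.55
eef_pos: [529.0, 2.1, 279.4]
eef_rot: [[0.996, 0.09, -0.001], [0.09, -0.996, -0.0], [-0.001, 0.0, -1.0]]
contact_force: [0.4, -0.4, -1.4]
width: 0.32
grasp_force: 30.0
```

Request:
{"api": "apply_moves", "payload": {
  "deltas": "0 0 0.2 0 0 0 10;0 0 0.45 0 0 0 10;0 0 0.45 0 0 0 10;0 0 0.45 0 0 0 10;0 0 0.45 0 0 0 10;0 0 0.1 0 0 0 10;0 0 0.1 0 0 0 10;0 0 0 0 0 0 10"
}}

```text
t: 16.35
eef_pos: [529.4, 1.9, 213.9]
eef_rot: [[0.996, 0.09, -0.0], [0.09, -0.996, -0.0], [-0.0, 0.0, -1.0]]
contact_force: [-0.3, -0.2, 0.2]
width: 0.318
grasp_force: 30.0
```

Request:
{"api": "apply_moves", "payload": {
  "deltas": "0 0 0.1 0 0 0 10;0 0 0.1 0 0 0 10;0 0 0.1 0 0 0 10;0 0 0.05 0 0 0 10;0 0 0 0 0 0 10;0 0 0 0 0 0 10;0 0 0 0 0 0 10;0 0 0 0 0 0 10"
}}

```text
t: 17.15
eef_pos: [529.5, 2.0, 203.6]
eef_rot: [[0.996, 0.09, 0.0], [0.09, -0.996, 0.0], [0.0, -0.0, -1.0]]
contact_force: [1.5, 0.7, 4.7]
width: 0.314
grasp_force: 30.0
```

Request:
{"api": "apply_moves", "payload": {
  "deltas": "0 0 -0.2 0 0 0 10;0 0 -0.45 0 0 0 10;0 0 -0.45 0 0 0 10;0 0 -0.45 0 0 0 10;0 0 -0.45 0 0 0 10;0 0 -0.45 0 0 0 10;0 0 -0.1 0 0 0 10;0 0 0 0 0 0 10;0 0 0 0 0 0 10;0 0 0 0 0 0 10"
}}

```text
t: 18.15
eef_pos: [529.0, 2.0, 279.4]
eef_rot: [[0.996, 0.09, -0.001], [0.09, -0.996, -0.0], [-0.001, 0.0, -1.0]]
contact_force: [-0.7, -0.3, -1.1]
width: 0.318
grasp_force: 30.0
```

Request:
{"api": "apply_moves", "payload": {
  "deltas": "0 0 0.2 0 0 0 10;0 0 0.45 0 0 0 10;0 0 0.45 0 0 0 10;0 0 0.45 0 0 0 10;0 0 0.45 0 0 0 10;0 0 0.1 0 0 0 10;0 0 0.1 0 0 0 10;0 0 0 0 0 0 10"
}}

```text
t: 18.95
eef_pos: [529.3, 1.9, 213.9]
eef_rot: [[0.996, 0.09, -0.0], [0.09, -0.996, -0.0], [-0.0, 0.0, -1.0]]
contact_force: [-0.9, -0.9, -1.0]
width: 0.321
grasp_force: 30.0
```

Request:
{"api": "apply_moves", "payload": {
  "deltas": "0 0 0.1 0 0 0 10;0 0 0.1 0 0 0 10;0 0 0.1 0 0 0 10;0 0 0.05 0 0 0 10;0 0 0 0 0 0 10;0 0 0 0 0 0 10;0 0 0 0 0 0 10;0 0 0 0 0 0 10"
}}

```text
t: 19.75
eef_pos: [529.5, 2.0, 203.6]
eef_rot: [[0.996, 0.09, 0.0], [0.09, -0.996, 0.0], [0.0, -0.0, -1.0]]
contact_force: [1.4, 0.1, 4.6]
width: 0.315
grasp_force: 30.0
```

Request:
{"api": "apply_moves", "payload": {
  "deltas": "0 0 -0.2 0 0 0 10;0 0 -0.45 0 0 0 10;0 0 -0.45 0 0 0 10;0 0 -0.45 0 0 0 10;0 0 -0.45 0 0 0 10;0 0 -0.45 0 0 0 10;0 0 -0.46 0 0 0 10;0 0 -0.46 0 0 0 10;0 0 -0.46 0 0 0 10;0 0 -0.46 0 0 0 10;0 0 -0.46 0 0 0 10;0 0 0 0 0 0 10;0 0 0 0 0 0 10"
}}

```text
t: 21.05
eef_pos: [529.3, 2.1, 345.8]
eef_rot: [[0.996, 0.09, -0.0], [0.09, -0.996, 0.0], [-0.0, -0.0, -1.0]]
contact_force: [0.2, -0.7, -1.5]
width: 0.32
grasp_force: 30.0
```

```bash
python3 - <<'E'
from h import *
s=arm.get_state();p=s['eef_pos'];print(p,s['eef_rot'],s['contact_force'])
for tag in('side3','side4'):
    C=shot('side','side4') if tag=='side4' else dict(np.load('side3.npz'))
    X,_=cloud(C);D=np.hypot(X[...,0]-p[0],X[...,1]-p[1]);Z=X[...,2]-(0 if tag=='side3' else p[2]-346.3)
    for lo,hi in((180,195),(195,210),(210,225),(225,240),(240,300)):
        m=(D<35)&(Z>lo)&(Z<hi);q=X[m]
        if len(q)>3:print(tag,lo,hi,len(q),q.mean(0),np.percentile(q[:,:2],[3,97],axis=0).ravel())
    m=(D<30)&(Z>170);print('max z head', np.percentile(Z[m&(Z<245)&(D>6)],[90,98]))
E
```

```text
[529.27   2.14 345.83] [[ 1.    0.09 -0.  ]
 [ 0.09 -1.    0.  ]
 [-0.   -0.   -1.  ]] [ 0.16 -0.65 -1.52]
side3 180 195 84 [524.93 -11.82 188.35] [508.84 -18.22 546.35   0.38]
side3 195 210 111 [523.87 -11.99 202.38] [508.92 -18.41 543.42   1.45]
side3 210 225 107 [525.21 -11.16 218.08] [508.92 -17.4  545.03   7.27]
side3 225 240 189 [526.93  -1.63 228.51] [511.1  -14.89 544.65  15.65]
side3 240 300 77 [527.72   0.14 271.25] [525.24  -2.18 530.67   2.62]
max z head [229.14 230.28]
side4 180 195 89 [525.77 -11.07 187.2 ] [509.38 -16.77 546.45   1.37]
side4 195 210 114 [525.4  -11.11 202.15] [509.39 -17.38 547.17   1.65]
side4 210 225 108 [525.17 -10.26 218.04] [509.42 -17.37 544.37   8.88]
side4 225 240 185 [527.57  -1.06 228.09] [511.77 -14.76 544.78  15.2 ]
side4 240 300 75 [528.12   0.64 269.82] [525.62  -0.99 530.82   2.63]
max z head [229.07 230.33]
```

No slip in the grip. Back to the point in front of the hook.

Request:
{"api": "apply_moves", "payload": {
  "deltas": "-0.429 0.899 0 0 0 0 10;-0.429 0.899 0 0 0 0 10;-0.429 0.899 0 0 0 0 10;-0.429 0.899 0 0 0 0 10;-0.429 0.899 0 0 0 0 10;-0.429 0.899 0 0 0 0 10;-0.429 0.899 0 0 0 0 10;-0.429 0.899 0 0 0 0 10;-0.429 0.899 0 0 0 0 10;-0.429 0.899 0 0 0 0 10;0 0 0 0 0 0 10;0 0 0.7 0 0 0 10;0 0 0.8 0 0 0 10;0 0 0.8 0 0 0 10;0 0 0.8 0 0 0 10;0 0 0.7 0 0 0 10;0 0 0 0 0 0 10;0 0 0 0 0 0 10"
}}

```text
t: 22.9
eef_pos: [425.3, -278.1, 232.2]
eef_rot: [[0.996, 0.09, -0.001], [0.09, -0.996, -0.0], [-0.001, 0.0, -1.0]]
contact_force: [-0.3, 0.0, -0.5]
width: 0.321
grasp_force: 30.0
```

Request:
{"api": "apply_moves", "payload": {
  "deltas": "0 0 0.103 0 0 0 10;0 0 0 0 0 0 10;0.25 0 0 0 0 0 10;0.25 0 0 0 0 0 10;0.25 0 0 0 0 0 10;0 0 0 0 0 0 10"
}}

```text
t: 23.5
eef_pos: [448.9, -275.9, 228.8]
eef_rot: [[0.996, 0.091, -0.0], [0.091, -0.996, -0.001], [-0.001, 0.001, -1.0]]
contact_force: [-0.7, 0.2, -1.3]
width: 0.317
grasp_force: 30.0
```

Request:
{"api": "apply_moves", "payload": {
  "deltas": "0.25 0 0 0 0 0 10;0.25 0 0 0 0 0 10;0.25 0 0 0 0 0 10;0.25 0 0 0 0 0 10;0.25 0 0 0 0 0 10;0 0 0 0 0 0 10;0 0 0 0 0 0 10"
}}

```text
t: 24.2
eef_pos: [484.9, -272.9, 228.8]
eef_rot: [[0.996, 0.09, -0.001], [0.09, -0.996, -0.0], [-0.001, 0.0, -1.0]]
contact_force: [0.1, -1.1, -0.9]
width: 0.316
grasp_force: 30.0
```

Request:
{"api": "apply_moves", "payload": {
  "deltas": "0 0 0.15 0 0 0 10;0 0 0.15 0 0 0 10;0 0 0.15 0 0 0 10;0 0 0 0 0 0 10;0 0 0 0 0 0 10"
}}

```text
t: 24.7
eef_pos: [484.9, -272.8, 215.1]
eef_rot: [[0.996, 0.09, -0.0], [0.09, -0.996, 0.0], [-0.0, -0.0, -1.0]]
contact_force: [-0.0, 0.5, -0.6]
width: 0.318
grasp_force: 30.0
```

```bash
python3 - <<'E'
from h import *
s=arm.get_state();print(s['eef_pos'],s['contact_force'])
S=shot('side','side5')
cv2.imwrite('pics/crop5.png',np.clip(cv2.resize(cv2.imread('pics/side5.png')[215:384,200:340],None,fx=3.5,fy=3.5,interpolation=2)*1.5,0,255).astype(np.uint8))
E
```

```text
[ 484.94 -272.75  215.14] [-0.02  0.46 -0.6 ]
```

View pics/crop5.png

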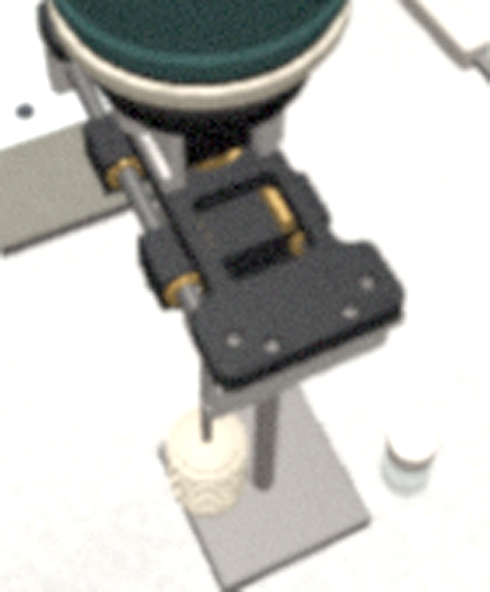

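The head is back over the base at crop (207,465), the same place as at the grasp. I'll release.

Request:
{"api": "apply_moves", "payload": {
  "deltas": "0 0 0.01 0 0 0 31;0 0 0 0 0 0 36;0 0 0 0 0 0 45;0 0 0 0 0 0 60;0 0 0 0 0 0 80;0 0 0 0 0 0 90;0 0 0 0 0 0 90;0 0 0 0 0 0 90;0 0 0 0 0 0 90"
}}

```text
t: 25.65
eef_pos: [485.1, -272.8, 215.1]
eef_rot: [[0.996, 0.09, -0.0], [0.09, -0.996, -0.0], [-0.0, 0.0, -1.0]]
contact_force: [0.4, 0.5, 0.1]
width: 0.94
grasp_force: 0.0
```

Request:
{"api": "apply_moves", "payload": {
  "deltas": "0 0 -0.2 0 0 0 90;0 0 -0.3 0 0 0 90;0 0 -0.5 0 0 0 90;0 0 -0.7 0 0 0 90;0 0 -0.9 0 0 0 90;0 0 -0.9 0 0 0 90;0 0 -0.9 0 0 0 90;0 0 -0.9 0 0 0 90;-1 0 0 0 0 0 90;-1 0 0 0 0 0 90;-1 0 0 0 0 0 90;-1 -0.5 0 0 0 0 90;0 -1 0 0 0 0 90;0 -1 0 0 0 0 90;0 -1 0 0 0 0 90;0 -1 0 0 0 0 90;0 -1 0 0 0 0 90;0 -1 0 0 0 0 90;0 0 0 0 0 0 90;0 0 0 0 0 0 90"
}}

```text
t: 27.65
eef_pos: [356.8, -92.5, 376.0]
eef_rot: [[0.996, 0.089, -0.001], [0.089, -0.996, 0.002], [-0.0, -0.002, -1.0]]
contact_force: [0.2, -0.6, -0.2]
width: 0.956
grasp_force: 0.0
```

```bash
python3 - <<'E'
from h import *
s=arm.get_state();print(s['t'],s['eef_pos'],s['contact_force'],s['width'])
S=shot('side','side6');T=shot('top','top6')
for nm,C in(('top',T),('side',S)):
    X,n=cloud(C);Z=X[...,2];br=C['image'].astype(int).sum(2)
    h=(Z>255)&(Z<275)&(br>300)&(abs(X[...,0]-488)<14)&(abs(X[...,1]+271)<25);p=X[h];print(nm,len(p),p.mean(0) if len(p) else '')
    q=(Z>20)&(Z<103)&(abs(X[...,0]-487)<30)&(abs(X[...,1]+271)<30)&(br>280);p=X[q]; print(' head',len(p),np.percentile(p,[2,98],axis=0) if len(p) else '')
a=cv2.resize(cv2.imread('pics/top6.png')[180:290,330:430],None,fx=4,fy=4,interpolation=2)
b=cv2.resize(cv2.imread('pics/side6.png')[215:384,220:330],None,fx=3.5,fy=3.5,interpolation=2)
o=np.zeros((max(a.shape[0],b.shape[0]),a.shape[1]+b.shape[1],3),np.uint8);o[:a.shape[0],:a.shape[1]]=a;o[:b.shape[0],a.shape[1]:]=b
cv2.imwrite('pics/crop6.png',np.clip(o*1.5,0,255).astype(np.uint8))
E
```

```text
27.65 [356.76 -92.47 375.96] [ 0.19 -0.57 -0.25] 0.9564801816376596
top 55 [ 485.32 -273.89  262.57]
 head 204 [[ 465.83 -283.48   59.28]
 [ 502.75 -251.44  100.89]]
side 132 [ 483.93 -273.7   261.36]
 head 572 [[ 464.3  -288.05   52.38]
 [ 501.79 -252.89   98.96]]
```

View pics/crop6.png

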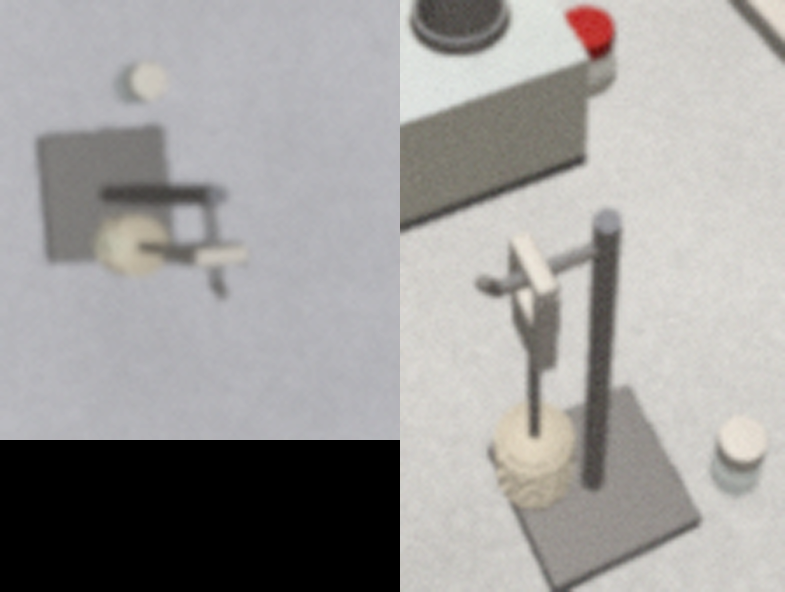

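The brush hangs by its eye on the hook rod (handle top at crop (535,265), head at (535,455)). The vial and pot are where they were. I'll let it settle for a second, then hand in.

Request:
{"api": "apply_moves", "payload": {
  "deltas": "0 0 0 0 0 0 90;0 0 0 0 0 0 90;0 0 0 0 0 0 90;0 0 0 0 0 0 90;0 0 0 0 0 0 90;0 0 0 0 0 0 90;0 0 0 0 0 0 90;0 0 0 0 0 0 90;0 0 0 0 0 0 90;0 0 0 0 0 0 90;0 0 0 0 0 0 90;0 0 0 0 0 0 90"
}}

```text
t: 28.95
eef_pos: [356.7, -92.0, 375.2]
eef_rot: [[0.996, 0.089, -0.002], [0.089, -0.996, 0.002], [-0.002, -0.002, -1.0]]
contact_force: [-0.6, -0.5, -0.4]
width: 0.958
grasp_force: 0.0
```

```bash
python3 - <<'E'
from h import *
X,n=cloud(C:=shot('side','side7'));Z=X[...,2];br=C['image'].astype(int).sum(2)
h=(Z>255)&(Z<275)&(br>300)&(abs(X[...,0]-488)<14)&(abs(X[...,1]+271)<25);p=X[h];print(len(p),p.mean(0))
q=(Z>20)&(Z<103)&(abs(X[...,0]-487)<30)&(abs(X[...,1]+271)<30)&(br>280);print(np.percentile(X[q],[2,98],axis=0))
if len(p)>80: print(arm.job_done())
E
```

```text
131 [ 484.02 -273.52  261.24]
[[ 464.36 -288.02   52.17]
 [ 501.55 -252.4    99.02]]
the job is handed in; nothing more can be done
None
```

The wide brush scrubbed the well with three gentle strokes (about 5.5 N each, well floor felt at roughly 32 mm above the table), hangs by its eye on its own hook again, and the job was handed in at about 29 s.

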